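# Fit the towel post and hold the clamp bolt behind its bracket

## Robot

A 6-joint arm with a two-finger parallel gripper is mounted at the origin on the work surface. World frame = base frame: x ahead of the robot, y to its left, z up, the work surface at z = 0. Lengths are in m, angles in rad, forces in N, time in s.
With the tool pointing down it reaches from about 0.25 to 0.725 m from the base axis. Payload 4 kg.
Tool frame: the origin (TCP) lies between the finger pads, 19 mm behind the fingertips; this is the grasp point; z points along the fingers, y is the line along which they close (so a half turn about z gives the same grasp; the last joint's range is limited). The gripper opens to 85 mm and grips with 20 to 120 N. Pads are 22 mm wide; open, the fingers measure 114 mm over their backs; the gripper's body (76 mm by 85 mm) begins 54 mm behind the grasp point. The pads swing forward as they close: fully open they stand 13 mm farther back than shut.
Start: joints at [-1.319, 0.241, 0.005, 1.335, 0, 1.571], TCP at [0.125, -0.484, 0.25] pointing down, gripper open.
Joint ranges: [-2.72, 2.72], [-1.05, 1.87], [-1.09, 1.28], [-1.99, 2.15], [-1.42, 1.44], [-3.14, 3.14]. Speed limits (rad/s): [2.79, 2.79, 3.14, 3.14, 3.14, 3.14].

## Interface

Orientations are given as a unit quaternion [x, y, z, w].
In Python, from workcell import get_obs, camera, job_done, silhouettes gives the robot as it stands. The module is installed in compiled form; this text tells all that it offers.
- The arm moves only by the tool drive_tool, never from a script. Its argument "increments" is a list of rows, each a list of 3 entries, a list of its own where there are three numbers: the shift along the world's x, y, z in mm, then the turn, a rotation vector about the world's x, y, z in degrees, then the opening, from 0 (shut) to 1 (fully open). A call has 1 to 8 rows; each row shifts and turns the commanded pose from where the row before left it; what a row does not reach is not made up. A row lasts 1/12 s, in which the tool goes at most 41.7 mm and 7.16 degrees, less where a joint would pass 70% of its speed; a pose out of reach is approached as far as the arm can. A call is refused whole if a number of a shift passes 41.7 or a number of a turn 7.16, either way. A call with a gripper value outside its range is refused whole. The fingers move at their own pace and stop on an object; the grip force is fixed at half the most. Time passes only in rows, so rows that do not move let the fingers close. It gives the time, the measured TCP pose, the force, the opening and the grip force at its end, in the units of the state.
- get_obs(): the state, without advancing time (a new reading comes with each control period).
- camera(name): name is "scene" or "top"; returns a dict with "image" (384x512x3 uint8, red, green, blue), "K" (3x3 intrinsics, pixels), "view" (4x4, takes a point from world to camera coordinates). Camera axes: x right, y down, z forward; pixel columns grow to the right and rows downward; lengths in m; the calibration is good to about 2 mm. A picture is of the moment at which its call begins. There is no depth.
- job_done(): hands the job in; it is judged then, once.
Trained networks look in a picture, given as the dict that the camera call returned (one of the last four; its "shot" number tells which), for a name from the list of things; names that differ only in an ending like _2 or _b are one class to them, and where a whole thing is asked for, a point or a joint stands for the part that bears it (a point fixed in the world has none). Each returns a list of dicts, best first, with "conf" (0 to 1); they miss things now and then, are a little off and sometimes report something else, mostly with a low value. They report only what shows in the picture. A call takes as long as a camera call. They do not tell look-alikes from the thing itself.
- silhouettes(query, picture): "region" (384x512 bool, what is visible of it) and "bbox" ([left, top, right, bottom] in pixels, round what is visible of it).
The state is a dict: "clock": time; "joint_pos": joint angles; "joint_vel": joint speeds; "tau": joint torques, N m; "eef_pos": TCP position; "tool_rot": TCP orientation; "ft_force": force on the tool from outside, world axes, zero at the start; "ft_torque": the same for the moment, N m; "grip_width": finger opening in m; "grasp_force": force on a finger pad.
Only numpy, scipy, OpenCV 4.12 (cv2) and the standard library are available. Lean on these libraries where they do the work, as an engineer would, in place of code of your own. Each camera call takes 0.05 s, during which the arm holds its last target. There are 200 camera calls.

## Task

Stand the loose steel towel post in the round socket of the clamp bracket, pushed fully home, and let go of it. Then reach down into the narrow gap between the bracket and the white side panel, grip the hexagonal bolt head that is slowly going round there and hold it from turning, so that the driver runs the nut up tight on the other side (about five seconds). Finish while still gripping the head, with the bolt standing still, and leave the bottles, jars and other things where they are.

Things in the scene. Friction and masses are not known exactly. Their poses are not given: they have to be found in the camera images.
- stand: Fixed wooden board 295 x 160 x 16 mm with an upright steel clamp bracket; its place and yaw vary. Origin at table height under the bracket, below the bolt axis, which runs along the stand's own y at x = 0, z = 62 mm. The bracket plate fills own x -50 to 105, y -6 to 6, z 16 to 94 mm. The socket block on its +x end fills x 103 to 147, y -22 to 22, z 16 to 71 mm.
- gap_top (a point): Point straight above the bolt head at the mouth of the gap, stand's own (0, 33, 94) mm; axes as the stand. The gap lies between the bracket and a white side panel parallel to it (own x -100 to 75, y 60 to 75, z 16 to 96 mm): 54 mm wide (own y 6 to 60), open at the top and both ends, board below at z = 16 mm.
- driver (a point): Middle of the grey cordless driver that turns the nut, on the bracket's other side, fixed in a black cradle: stand's own (0, -118, 62) mm; axes as the stand. It fills own x -30 to 30, y -20 to -178 mm, up to z = 87 mm.
- socket_mouth (a point): Centre of the socket's mouth in the top face of the block, stand's own (125, 0, 71) mm; axes as the stand. Vertical hole, 24 mm wide with a 2 mm chamfer, 45 mm deep (floor 26 mm above the table).
- post: Loose plain steel rod, 22 mm diameter, 150 mm long, about 160 g, upright on the table at the start. Origin at the centre of its chamfered foot, z along it to the top. Thinnest of three upright round things there (spray can 48 mm, jar 60 mm) that swap places.
- bolt_head: Steel hexagonal head, 24 mm across flats (27.7 over corners), 20 mm long along own y = the stand's y. Origin at its centre, stand's own (0, 33, 62) mm, 32 mm below the bracket's top. It only turns about its y, about 0.7 rad/s with the nut while nothing holds it; pads closing along the stand's x pull two flats to themselves and stop it. Torque to hold: 0.25 N m (grip of 40 N or more).
- nut (a joint): Angle of the nut and driver socket, rad. The driver turns it all the time with a weak steady torque of 0.25 N m: about 0.7 rad/s free, 0.5 rad/s while the bolt is held and the nut runs up, 0 once it is tight and the bolt is held.
- bolt (a joint): How far the nut has run up on the bolt, rad; starts between 0 and 0.3 and stays there while bolt and nut go round together; grows only while the head is held; 2.2 is the stop: tight.
- spray_can: Bystander: aluminium can, 48 mm wide, 135 mm tall, loose. Origin under its centre.
- cream_jar: Bystander: white jar, 60 mm wide, 55 mm tall, loose. Origin under its centre.
- soap_pump: Bystander: white pump bottle, 68 mm wide, 177 mm tall, loose. Origin under its centre.
- mouthwash: Bystander: green bottle, 66 mm wide, 170 mm tall, loose. Origin under its centre.
- tumbler: Bystander: white mug, 72 mm wide, 95 mm tall, loose. Origin under its centre.
- spanner: Bystander: spanner 130 mm long lying on the table. Origin under its middle.
Things that resemble listed ones, but are neither listed nor needed, are in the scene too. There is more than one size of the post; the job needs the largest.

How it is judged:
By the outcome, as a careful person would: the job done as asked, in the order asked, and still so for the second after the job is handed in, while the arm keeps its last pose, push and grip.
It also fails if it takes over 61 s, if anything falls off the work surface, if the arm or the gripper's body presses on something with over 40 N, if the wrist force passes 120 N, or if a joint passes its speed limit or range.

## Working session

There is one attempt and no reset: what is moved stays moved. The work goes in short steps, Python scripts to look and compute and a tool call to move; the robot and the scene stay as the last step left them, time stands still between calls to the robot, and variables do not carry over. Pictures are saved under pics/ and viewed, at most 10 in all, crops included, and the job is handed in when it is done.

Besides the shell and the picture viewer there is one more tool, called after "Call:" as name(argument=value, ...) on one line, values as JSON. drive_tool: Moves the arm, as the interface text tells. Its arguments: {"type":"object","properties":{"increments":{"type":"array"}},"required":["increments"]}

```bash
mkdir -p pics; cat > h.py <<'E'
import numpy as np, cv2
from workcell import get_obs, camera, job_done, silhouettes
def proj(c,P):
    P=np.atleast_2d(P); q=(c["view"]@np.c_[P,np.ones(len(P))].T)[:3]; p=c["K"]@q; return (p[:2]/p[2]).T
def ray(c,uv,z):
    R=c["view"][:3,:3];t=c["view"][:3,3];o=-R.T@t
    d=R.T@np.linalg.inv(c["K"])@np.array([uv[0],uv[1],1.]); return o+d*(z-o[2])/d[2]
def save(im,n): cv2.imwrite("pics/"+n,cv2.cvtColor(im,cv2.COLOR_RGB2BGR))
E
python3 - <<'E'
from h import *
o=get_obs(); print(o["clock"],o["eef_pos"],o["tool_rot"],o["grip_width"])
cs=[camera("scene"),camera("top")]
for n,c in zip(("scene","top"),cs):
    R=c["view"][:3,:3]; print(n,"cam at",-R.T@c["view"][:3,3],c["K"][0,0])
    for q in ("post","stand","bolt_head","spray_can","cream_jar","driver"):
        for s in silhouettes(q,c)[:4]:
            print(q,round(s["conf"],2),s["bbox"], ray(c,[(s["bbox"][0]+s["bbox"][2])/2,(s["bbox"][1]+s["bbox"][3])/2],0).round(3))
    save(c["image"],n+"0.png")
both=np.vstack([c["image"] for c in cs]); save(cv2.resize(both,(400,600)),"b.png")
E
```

```text
0.0 [ 0.12442419 -0.48367432  0.24909975] [ 9.92085311e-01  1.25561220e-01 -1.33179165e-04 -1.04830807e-03] 0.08536644661259812
scene cam at [0.86954238 0.63636089 0.85952129] 373.7357727741139
post 0.71 [221.5, 119.5, 228.0, 160.9] [ 0.559 -0.329  0.   ]
stand 0.76 [246.7, 163.3, 364.5, 272.8] [0.468 0.089 0.   ]
bolt_head 0.56 [249.5, 163.0, 359.8, 275.1] [0.473 0.091 0.   ]
spray_can 0.84 [252.7, 103.6, 269.1, 147.2] [ 0.409 -0.353  0.   ]
cream_jar 0.48 [218.6, 111.5, 234.9, 132.7] [ 0.516 -0.422  0.   ]
driver 0.68 [252.1, 160.9, 359.5, 270.3] [0.464 0.081 0.   ]
top cam at [0.3847435  0.00949467 1.41730582] 456.88004519115447
post 0.51 [327.4, 186.8, 345.0, 202.9] [ 0.583 -0.265  0.   ]
stand 0.63 [181.0, 173.5, 283.0, 282.8] [0.475 0.06  0.   ]
spray_can 0.9 [334.6, 231.9, 359.9, 252.2] [ 0.436 -0.297  0.   ]
spray_can 0.37 [179.6, 173.5, 280.2, 281.9] [0.476 0.067 0.   ]
cream_jar 0.73 [367.4, 208.4, 387.3, 229.4] [ 0.509 -0.393  0.   ]
cream_jar 0.35 [94.8, 195.7, 128.6, 222.2] [0.529 0.435 0.   ]
driver 0.64 [180.3, 176.7, 280.6, 280.7] [0.473 0.065 0.   ]
```

View pics/scene0.png

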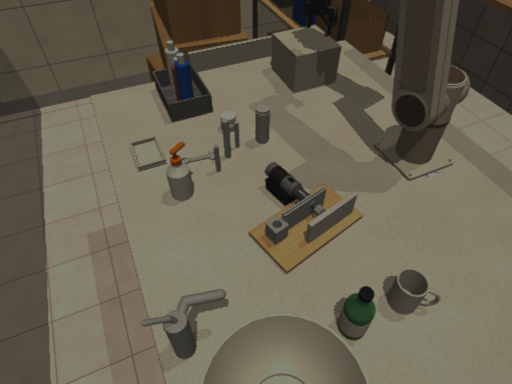

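View pics/top0.png

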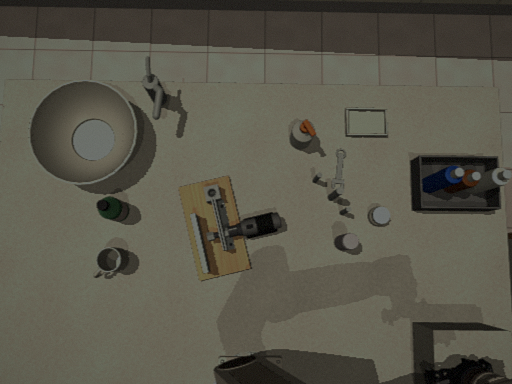

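The pictures show the stand at about (307,220) in scene and (217,228) in top. The socket is near (213,190) in top. Three thin uprights stand near (217..237,150) in scene, so I'll zoom in on those.

```bash
python3 - <<'E'
import cv2,numpy as np
s=cv2.imread("pics/scene0.png");t=cv2.imread("pics/top0.png")
f=lambda a:cv2.resize(cv2.convertScaleAbs(a,alpha=1.6),(400,300),interpolation=cv2.INTER_CUBIC)
im=np.vstack([np.hstack([f(s[105:180,190:290]),f(t[135:255,270:430])]),np.hstack([f(s[160:265,240:380]),f(t[172:284,155:304])])])
cv2.imwrite("pics/crop1.png",im)
E
```

```text
(no output)
```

View pics/crop1.png

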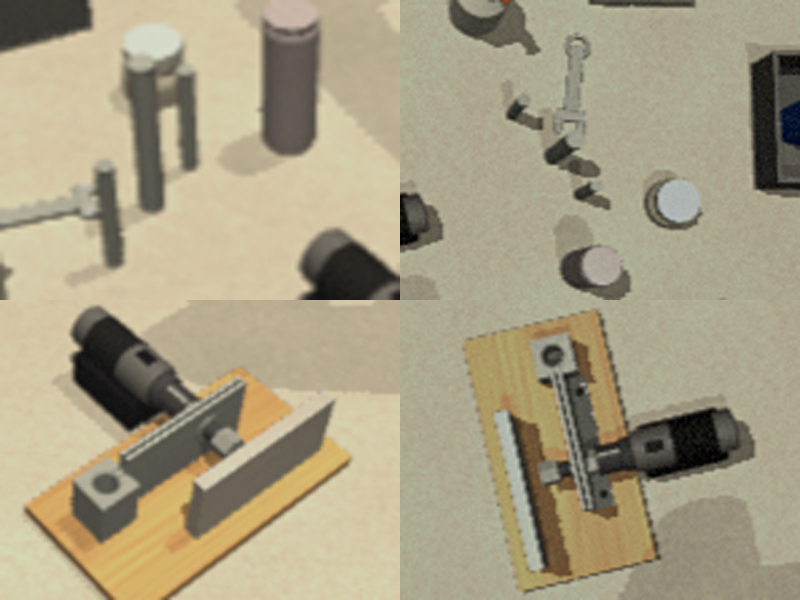

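```bash
cat >> h.py <<'E'
def hull(c,P,m):
    cv2.fillConvexPoly(m,cv2.convexHull((proj(c,P)*16).round().astype(np.int32)),1,shift=4)
def cyl(x,y,r,h,z0=0):
    a=np.linspace(0,2*np.pi,40); return np.vstack([np.c_[x+r*np.cos(a),y+r*np.sin(a),0*a+z] for z in (z0,z0+h)])
def stand2w(p,P):
    P=np.atleast_2d(P)/1000.; c,s=np.cos(p[2]),np.sin(p[2]); return np.c_[p[0]+c*P[:,0]-s*P[:,1],p[1]+s*P[:,0]+c*P[:,1],P[:,2]]
E
python3 - <<'E'
from h import *
from scipy.optimize import least_squares, minimize
S,T=camera("scene"),camera("top")
own=[[125,0,71],[75,67,96],[-100,67,96]]
uvT=np.array([[211.6,192.2],[193,213.8],[207.1,272.8]]); 
ownS=[[125,0,71],[75,75,96],[-100,75,96]]; uvS=np.array([[277.1,224.4],[309.3,228],[357.3,195.5]])
# mouth centroids
for n,c,u,uv in (("S",S,uvS,0),("T",T,uvT,0)):
    g=cv2.cvtColor(c["image"],cv2.COLOR_RGB2GRAY).astype(int); a,b=u[0].round().astype(int)
    print(n,a,b);print(g[b-6:b+7,a-8:a+9])
f=lambda p:np.r_[(proj(T,stand2w(p,own))-uvT).ravel(),(proj(S,stand2w(p,ownS))-uvS).ravel()]
r=least_squares(f,[.45,.05,0]); print(r.x,r.fun.round(1))
# post: fit pair of image points
q=lambda p:np.r_[proj(S,[[p[0],p[1],.15],[p[0],p[1],0]]).ravel()-[225.7,120.5,228,157.],proj(T,[[p[0],p[1],.15],[p[0],p[1],0]]).ravel()-[338.8,192.2,332,198]]
r2=least_squares(q,[.55,-.3]); print(r2.x,r2.fun.round(1))
for c in (S,T):
  for s in silhouettes("post",c)[:3]:
    def L(p):
        m=np.zeros((384,512),np.uint8);hull(c,cyl(*p,.011,.15),m);return -(m.astype(bool)&s["region"]).sum()/(m.astype(bool)|s["region"]).sum()
    k=minimize(L,r2.x,method="Nelder-Mead",options=dict(initial_simplex=[r2.x,r2.x+[.01,0],r2.x+[0,.01]])); print(s["conf"],s["bbox"],k.x,k.fun)
im=[]
for c in (S,T):
    v=cv2.resize(c["image"],None,fx=4,fy=4,interpolation=cv2.INTER_CUBIC); v=cv2.convertScaleAbs(v,alpha=1.5)
    def poly(P): cv2.polylines(v,[(proj(c,P)*4+1.5).astype(np.int32)],True,(255,0,0),1)
    B=lambda x0,x1,y0,y1,z:poly(stand2w(r.x,[[x0,y0,z],[x1,y0,z],[x1,y1,z],[x0,y1,z]]))
    B(103,147,-22,22,71);B(-100,75,60,75,96);B(-50,105,-6,6,94)
    a=np.linspace(0,6.28,30);poly(stand2w(r.x,np.c_[125+14*np.cos(a),14*np.sin(a),0*a+71]))
    x,y=r2.x
    for z in(0,.15):poly(np.c_[x+.011*np.cos(a),y+.011*np.sin(a),0*a+z])
    h=lambda w:[(proj(c,w)[0]*4).astype(int)]
    (u,w),=h(stand2w(r.x,[40,30,80])); (u2,w2),=h([x,y,.07])
    im.append(np.hstack([v[w-150:w+150,u-200:u+200],v[w2-150:w2+150,u2-200:u2+200]]))
save(np.vstack(im),"ov.png")
E
```

```text
S 277 224
[[106 107 106 108 108 109 109 109 108 109 108 106  83  64  52  52  53]
 [105 105 107 108 108 107 108 106 104 105  99  97  90  84  63  53  54]
 [108 108 110 108 104  98  95  89  86  91  90 102 107  99  76  61  55]
 [110 110 110 104  91  78  65  59  58  63  70  85  95  97  96  89  73]
 [110 110 107  91  66  55  54  55  55  54  48  62  83 101 108 108 100]
 [108 108 103  79  55  53  55  55  55  54  51  51  75  99 107 107 107]
 [107 107 101  77  55  53  55  57  55  53  51  48  66  94 106 108 109]
 [106 109 107  86  63  55  55  55  56  54  51  51  73 100 110 110 110]
 [ 98 110 111 102  81  64  56  54  54  53  55  65  91 107 110 108 105]
 [ 72  97 108 110 102  87  73  66  65  66  79  94 105 109 106  95  77]
 [ 50  71  96 106 108 107 106 103 100 104 106 107 108 103  88  65  53]
 [ 47  49  69  95 106 108 108 108 107 107 108 105 101  80  60  52  51]
 [ 46  47  50  71  94 105 107 107 107 107 104  88  67  54  50  50  52]]
T 212 192
[[ 85  84  87  88  95  95  99  99 100  99  97  97 104  88  66  80  93]
 [ 95  98  96  95 100 101 101 103 100  99  98  99 104 102  72  53  59]
 [ 99  97  97 
[... 439 characters left out ...]
38  35  38  34  38  69  93  99  98  81  47]
 [ 97  98  98  95  67  42  35  32  37  39  66  85  96 100 102 101  64]
 [ 95  99  99 101  95  76  54  44  48  70  77  92 100 100 102  98  68]
 [ 95  96 102 100 102  97  92  85  88  99  93  96 103 104 103 103  76]
 [ 95  94 100  99 101 100 100  98  91 100  93  95 100 102  83  70  45]]
[0.45792759 0.0886161  0.25143763] [ 0.2 -0.9 -0.5 -1.8 -1.  -1.5  0.  -0.8  2.5 -1.6  0.4 -1.5]
[ 0.57462796 -0.24683086] [ 0.9 -0.4  1.3 -1.   1.3 -1.7 -1.5 -0.5]
0.54 [222.2, 121.1, 227.8, 155.4] [ 0.58062649 -0.25054058] -0.767515923566879
0.51 [232.9, 118.8, 242.0, 150.4] [ 0.57462796 -0.24683086] 0.0
0.45 [211.6, 148.3, 220.1, 172.9] [ 0.57462796 -0.24683086] 0.0
```

View pics/ov.png

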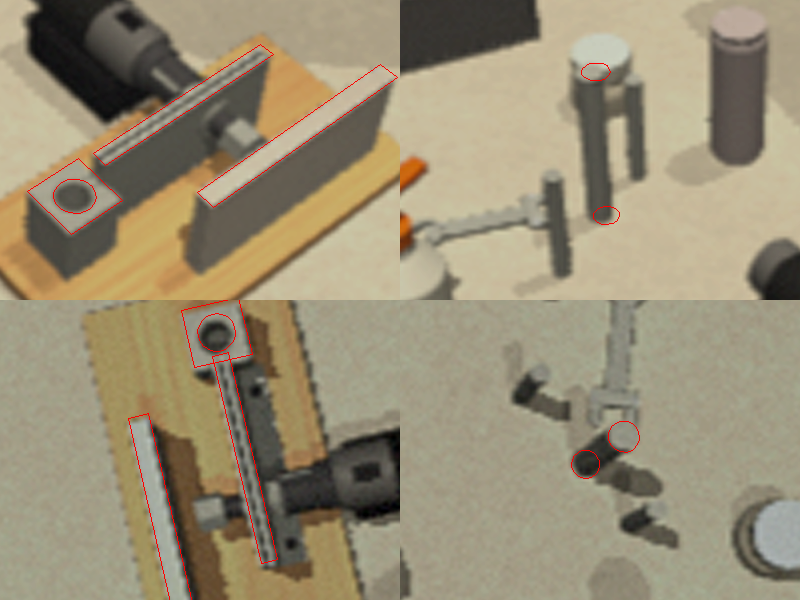

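The middle thin upright, about 150 mm tall, is the post at roughly (0.577, -0.249). The stand overlay fits well at (0.458, 0.089) with yaw 14.4°. I'll close the fingers along about -45° so they pass between the two small posts.

Call:
drive_tool(increments=[[[28.3,14.7,0],[0,0,1.9],1],[[28.3,14.7,0],[0,0,1.9],1],[[28.3,14.7,0],[0,0,1.9],1],[[28.3,14.7,0],[0,0,1.9],1],[[28.3,14.7,0],[0,0,1.9],1],[[28.3,14.7,0],[0,0,1.9],1],[[28.3,14.7,0],[0,0,1.9],1],[[28.3,14.7,0],[0,0,1.9],1]])

```text
clock: 1.57
eef_pos: [0.3522, -0.3657, 0.2501]
tool_rot: [0.967, 0.256, 0.0, 0.0]
ft_force: [-0.6, -0.2, 0.2]
grip_width: 0.0856
grasp_force: 0.0
```

Call:
drive_tool(increments=[[[28.3,14.7,0],[0,0,1.9],1],[[28.3,14.7,0],[0,0,1.9],1],[[28.3,14.7,0],[0,0,1.9],1],[[28.3,14.7,0],[0,0,1.9],1],[[28.3,14.7,0],[0,0,1.9],1],[[28.3,14.7,0],[0,0,1.9],1],[[28.3,14.7,0],[0,0,1.9],1],[[28.3,14.7,0],[0,0,1.9],1]])

```text
clock: 2.23
eef_pos: [0.5787, -0.2481, 0.2499]
tool_rot: [0.924, 0.382, -0.0, 0.0]
ft_force: [0.7, -0.7, -0.3]
grip_width: 0.0856
grasp_force: 0.0
```

Call:
drive_tool(increments=[[[0,0,0],[0,0,0],1],[[0,0,0],[0,0,0],1]])

```text
clock: 2.4
eef_pos: [0.5785, -0.2478, 0.2489]
tool_rot: [0.924, 0.383, -0.001, -0.0]
ft_force: [-0.7, -0.7, -0.1]
grip_width: 0.0854
grasp_force: 0.0
```

Call:
drive_tool(increments=[[[0,0,-16],[0,0,0],1],[[0,0,-16],[0,0,0],1],[[0,0,-16],[0,0,0],1],[[0,0,-16],[0,0,0],1],[[0,0,-16],[0,0,0],1],[[0,0,-16],[0,0,0],1],[[0,0,-16],[0,0,0],1],[[0,0,-16],[0,0,0],1]])

```text
clock: 3.07
eef_pos: [0.5761, -0.25, 0.1217]
tool_rot: [0.925, 0.38, -0.0, 0.0]
ft_force: [0.8, -0.0, 0.3]
grip_width: 0.0852
grasp_force: 0.0
```

Call:
drive_tool(increments=[[[0,0,0],[0,0,0],0.6],[[0,0,0],[0,0,0],0.5],[[0,0,0],[0,0,0],0.4],[[0,0,0],[0,0,0],0.3],[[0,0,0],[0,0,0],0.2],[[0,0,0],[0,0,0],0.1],[[0,0,0],[0,0,0],0],[[0,0,0],[0,0,0],0]])

```text
clock: 3.73
eef_pos: [0.5777, -0.2489, 0.1236]
tool_rot: [0.924, 0.381, 0.001, 0.0]
ft_force: [-2.1, 1.0, 5.5]
grip_width: 0.0207
grasp_force: 58.4
```

Call:
drive_tool(increments=[[[0,0,0],[0,0,0],0],[[0,0,0],[0,0,0],0],[[0,0,0],[0,0,0],0],[[0,0,0],[0,0,0],0]])

```text
clock: 4.07
eef_pos: [0.5777, -0.2489, 0.1236]
tool_rot: [0.924, 0.381, 0.001, 0.0]
ft_force: [-1.7, 1.1, 5.1]
grip_width: 0.0205
grasp_force: 58.4
```

Call:
drive_tool(increments=[[[0,0,8],[0,0,0],0],[[0,0,16],[0,0,0],0],[[0,0,16],[0,0,0],0],[[0,0,16],[0,0,0],0],[[0,0,16],[0,0,0],0],[[0,0,16],[0,0,0],0],[[0,0,16],[0,0,0],0],[[0,10,8],[0,0,0],0]])

```text
clock: 4.73
eef_pos: [0.5781, -0.2407, 0.2365]
tool_rot: [0.925, 0.38, 0.001, 0.002]
ft_force: [0.7, -1.0, -1.1]
grip_width: 0.0205
grasp_force: 58.7
```

Call:
drive_tool(increments=[[[0,24,0],[0,0,0],0],[[0,24,0],[0,0,0],0],[[0,24,0],[0,0,0],0],[[0,24,0],[0,0,0],0],[[0,24,0],[0,0,0],0],[[0,24,0],[0,0,0],0],[[0,24,0],[0,0,0],0],[[0,24,0],[0,0,0],0]])

```text
clock: 5.4
eef_pos: [0.5769, -0.0451, 0.2337]
tool_rot: [0.924, 0.381, -0.0, -0.0]
ft_force: [0.1, 0.2, -1.0]
grip_width: 0.0207
grasp_force: 58.8
```

Call:
drive_tool(increments=[[[0,24,0],[0,0,0],0],[[0,24,0],[0,0,0],0],[[0,24,0],[0,0,0],0],[[0,24,0],[0,0,0],0],[[0,24,0],[0,0,0],0],[[0,24,0],[0,0,0],0],[[0,16,0],[0,0,0],0],[[0,6,0],[0,0,0],0]])

```text
clock: 6.07
eef_pos: [0.5766, 0.1221, 0.2336]
tool_rot: [0.924, 0.383, -0.0, -0.001]
ft_force: [-0.4, -0.1, -1.0]
grip_width: 0.0208
grasp_force: 58.8
```

Call:
drive_tool(increments=[[[0,0,-14],[0,0,0],0],[[0,0,-14],[0,0,0],0],[[0,0,0],[0,0,0],0],[[0,0,0],[0,0,0],0],[[0,0,0],[0,0,0],0]])

```text
clock: 6.48
eef_pos: [0.5775, 0.1187, 0.2065]
tool_rot: [0.925, 0.381, 0.0, 0.0]
ft_force: [0.1, -0.2, -1.6]
grip_width: 0.0207
grasp_force: 58.8
```

```bash
python3 - <<'E'
from h import *
S,T=camera("scene"),camera("top"); o=get_obs(); print(o["eef_pos"],o["tool_rot"])
M=[.579,.1197,.071]
im=[]
for c in (S,T):
    u,w=proj(c,[.579,.12,.1])[0].round().astype(int); print(u,w)
    v=c["image"][w-36:w+36,u-48:u+48]; v=cv2.resize(cv2.convertScaleAbs(v,alpha=1.6),(400,300),interpolation=cv2.INTER_CUBIC); im.append(v)
save(np.hstack(im),"held.png")
E
```

```text
[0.57791159 0.11870151 0.20704634] [9.24576140e-01 3.80996441e-01 8.02283738e-04 1.75377769e-04]
278 217
211 190
```

View pics/held.png

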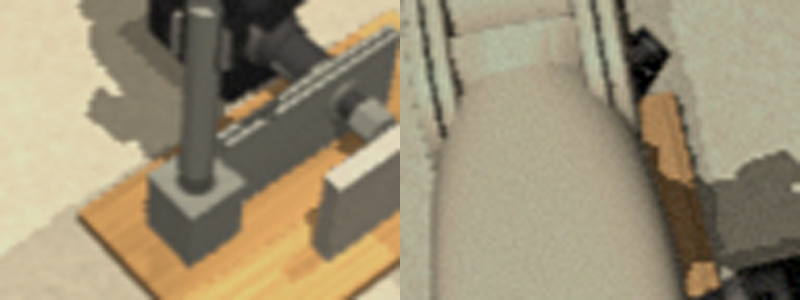

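```bash
python3 - <<'E'
from h import *
S=camera("scene"); o=get_obs(); e=o["eef_pos"]
print(proj(S,[[.5779,.1187,.083],[.5779,.1187,.071],[.5779,.1187,.15],[.579,.1197,.071],[.5879,.1187,.083],[.5779,.1287,.083]]).round(1))
g=cv2.cvtColor(S["image"],cv2.COLOR_RGB2GRAY).astype(int)
for v in (195,205,215,220): print(v,g[v,266:290])
print(g[218:233,272:284])
E
```

```text
[[277.5 220.4]
 [277.3 223.2]
 [278.6 203.9]
 [277.1 223.6]
 [274.  221.7]
 [279.2 223.3]]
195 [61 61 60 60 60 60 47 32 40 51 54 58 60 60 58 42 41 52 48 30 18 14 17 17]
205 [ 78  79  79  80  79  79  78  67  54  52  56  59  59  58  57  53  57  59
  50  44  63 100 100 100]
215 [79 80 79 77 76 75 66 52 51 55 57 60 59 57 54 48 53 57 86 91 70 58 56 55]
220 [99 97 98 98 98 98 73 52 52 55 59 59 58 54 56 88 99 78 63 58 55 55 56 55]
[[ 56  50  52  55  58  59  58  55  53  57  61  55]
 [ 72  50  51  56  58  59  58  55  55  77  82  65]
 [ 73  52  52  55  59  59  58  54  56  88  99  78]
 [ 75  53  52  57  59  59  59  55  55  87 100  93]
 [ 81  58  51  56  57  59  58  55  51  81  97  99]
 [ 68  45  47  54  56  57  56  50  48  71  91  97]
 [ 68  46  41  45  47  47  44  43  46  65  87  96]
 [ 78  53  43  42  43  42  42  41  48  70  91  99]
 [ 92  71  53  44  41  42  41  48  62  85  98  99]
 [ 98  93  78  63  56  55  58  72  87  96  98  95]
 [ 96  98  98  96  93  90  94  97  97  98  94  81]
 [ 87  96  98  98  97  98  97  98  95  92  75  59]
 [ 67  86  96  96  97  97  97  94  81  65  55  54]
 [ 52  67  86  95  97  95  92  81  63  54  54  55]
 [ 49  51  67  88  94  83  65  57  53  53  54  54]]
```

The post hangs upright over the mouth, with its foot at about (276.5,220) in scene. It is aligned to about 1 mm, so I'll lower it gently.

Call:
drive_tool(increments=[[[-0.5,1,-3],[0,0,0],0],[[0,0,-3],[0,0,0],0],[[0,0,-3],[0,0,0],0],[[0,0,-3],[0,0,0],0],[[0,0,-3],[0,0,0],0],[[0,0,-2],[0,0,0],0],[[0,0,0],[0,0,0],0]])

```text
clock: 7.22
eef_pos: [0.5768, 0.1196, 0.1884]
tool_rot: [0.924, 0.381, -0.0, 0.0]
ft_force: [0.8, -1.5, -2.1]
grip_width: 0.0207
grasp_force: 58.6
```

Call:
drive_tool(increments=[[[0,0,-4],[0,0,0],0],[[0,0,-4],[0,0,0],0],[[0,0,-4],[0,0,0],0],[[0,0,-4],[0,0,0],0],[[0,0,-4],[0,0,0],0],[[0,0,-4],[0,0,0],0],[[0,0,-4],[0,0,0],0]])

```text
clock: 7.8
eef_pos: [0.577, 0.1198, 0.1607]
tool_rot: [0.924, 0.381, 0.0, 0.0]
ft_force: [-0.1, -1.6, 0.4]
grip_width: 0.0207
grasp_force: 58.8
```

Call:
drive_tool(increments=[[[0,0,-3],[0,0,0],0],[[0,0,-3],[0,0,0],0],[[0,0,-3],[0,0,0],0],[[0,0,-1.5],[0,0,0],0],[[0,0,-1],[0,0,0],0],[[0,0,0],[0,0,0],0]])

```text
clock: 8.3
eef_pos: [0.5769, 0.1199, 0.1496]
tool_rot: [0.924, 0.381, 0.0, 0.0]
ft_force: [0.5, -2.5, 0.0]
grip_width: 0.0206
grasp_force: 58.8
```

Call:
drive_tool(increments=[[[0,0,-1],[0,0,0],0],[[0,0,0],[0,0,0],0]])

```text
clock: 8.47
eef_pos: [0.5771, 0.12, 0.1496]
tool_rot: [0.924, 0.381, 0.001, 0.0]
ft_force: [0.1, -2.7, 4.7]
grip_width: 0.0205
grasp_force: 59.6
```

Contact comes at exactly the floor height (0.1236 + 0.026). I'll press a touch more, then release and rise.

Call:
drive_tool(increments=[[[0,0,-1],[0,0,0],0],[[0,0,-0.5],[0,0,0],0],[[0,0,0],[0,0,0],0]])

```text
clock: 8.72
eef_pos: [0.5773, 0.1201, 0.1495]
tool_rot: [0.924, 0.381, 0.001, 0.0]
ft_force: [-2.1, -2.3, 11.0]
grip_width: 0.0209
grasp_force: 60.1
```

Call:
drive_tool(increments=[[[0,0,0.5],[0,0,0],0.3],[[0,0,1],[0,0,0],0.6],[[0,0,0],[0,0,0],1],[[0,0,0],[0,0,0],1],[[0,0,0],[0,0,0],1],[[0,0,0],[0,0,0],1],[[0,0,0],[0,0,0],1]])

```text
clock: 9.3
eef_pos: [0.5767, 0.1201, 0.1482]
tool_rot: [0.924, 0.381, -0.0, -0.0]
ft_force: [0.4, -0.1, 0.7]
grip_width: 0.0852
grasp_force: 0.0
```

Call:
drive_tool(increments=[[[0,0,6],[0,0,0],1],[[0,0,10],[0,0,0],1],[[0,0,14],[0,0,0],1],[[0,0,14],[0,0,0],1],[[0,0,14],[0,0,0],1],[[0,0,14],[0,0,0],1],[[0,0,0],[0,0,0],1]])

```text
clock: 9.88
eef_pos: [0.5788, 0.1204, 0.225]
tool_rot: [0.924, 0.381, 0.004, 0.001]
ft_force: [0.7, 0.0, 0.4]
grip_width: 0.0853
grasp_force: 0.0
```

Call:
drive_tool(increments=[[[-12.9,0.1,0],[0,0,5.96],1],[[-12.9,0.1,0],[0,0,5.96],1],[[-12.9,0.1,0],[0,0,5.96],1],[[-12.9,0.1,0],[0,0,5.96],1],[[-12.9,0.1,0],[0,0,5.96],1],[[-12.9,0.1,0],[0,0,5.96],1],[[-12.9,0.1,0],[0,0,5.96],1],[[-12.9,0.1,0],[0,0,5.96],1]])

```text
clock: 10.55
eef_pos: [0.4729, 0.1207, 0.2204]
tool_rot: [0.69, 0.724, 0.0, -0.0]
ft_force: [0.3, -0.2, -0.7]
grip_width: 0.0851
grasp_force: 0.0
```

Call:
drive_tool(increments=[[[-12.9,0.1,0],[0,0,5.96],1],[[-12.9,0.1,0],[0,0,5.96],1],[[0,0,0],[0,0,0],1],[[0,0,0],[0,0,0],1],[[0,0,0],[0,0,0],1]])

```text
clock: 10.97
eef_pos: [0.4486, 0.1211, 0.2207]
tool_rot: [0.613, 0.79, 0.0, 0.0]
ft_force: [1.2, -1.0, -0.3]
grip_width: 0.0855
grasp_force: 0.0
```

```bash
python3 - <<'E'
from h import *
from scipy.spatial.transform import Rotation as R
S=camera("scene"); o=get_obs(); print(o["clock"],o["eef_pos"],R.from_quat(o["tool_rot"]).as_matrix().round(3))
p=[.4559,.0886,.2514]
print(stand2w(p,[[0,33,62],[0,31,62],[0,43,62]]).round(4), proj(S,stand2w(p,[[0,43,62]])))
v=S["image"][120:280,210:400].copy(); v=cv2.resize(cv2.convertScaleAbs(v,alpha=1.5),None,fx=4,fy=4,interpolation=cv2.INTER_CUBIC)[:600]
for q in proj(S,stand2w(p,[[0,43,62],[0,23,62],[75,60,96],[-100,60,96],[125,0,71]])): cv2.circle(v,tuple(((q-[210,120])*4+1.5).astype(int)),3,(255,0,0),1)
save(v,"above.png")
E
```

```text
11.0167 [0.44867477 0.12105881 0.22061862] [[-0.248  0.969  0.001]
 [ 0.969  0.248  0.   ]
 [-0.     0.001 -1.   ]]
[[0.4477 0.1206 0.062 ]
 [0.4482 0.1186 0.062 ]
 [0.4452 0.1302 0.062 ]] [[322.59505634 212.2617115 ]]
```

View pics/above.png

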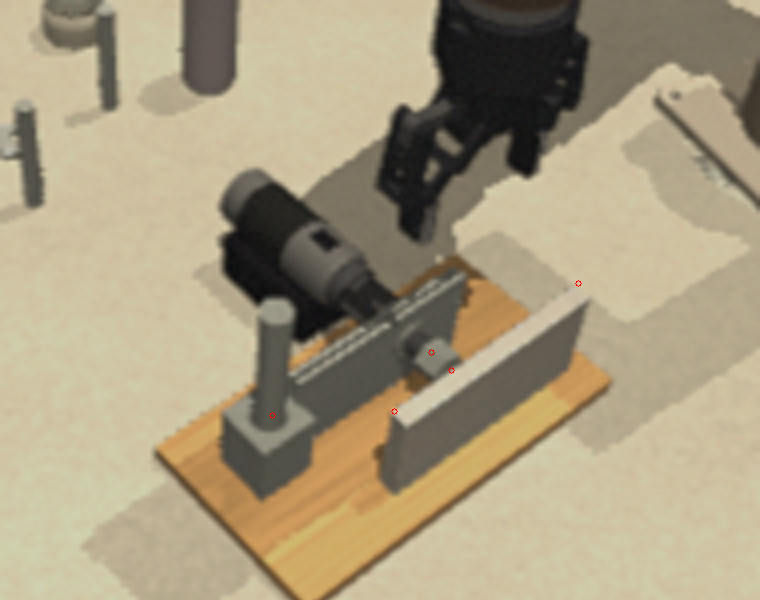

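The post stands seated in the socket, and the bolt head shows at about (321,209) in scene, as predicted. Descending into the gap.

Call:
drive_tool(increments=[[[-0.8,-0.3,-14],[0,0,0],1],[[0,0,-14],[0,0,0],1],[[0,0,-14],[0,0,0],1],[[0,0,-14],[0,0,0],1],[[0,0,-14],[0,0,0],1],[[0,0,-14],[0,0,0],1],[[0,0,-14],[0,0,0],1],[[0,0,-7],[0,0,0],1]])

```text
clock: 11.68
eef_pos: [0.4469, 0.1204, 0.1137]
tool_rot: [0.613, 0.79, -0.001, -0.001]
ft_force: [-0.4, 0.8, -0.6]
grip_width: 0.0854
grasp_force: 0.0
```

Call:
drive_tool(increments=[[[0,0,-7],[0,0,0],1],[[0,0,-7],[0,0,0],1],[[0,0,-7],[0,0,0],1],[[0,0,-7],[0,0,0],1],[[0,0,-7],[0,0,0],1],[[0,0,-7],[0,0,0],1],[[0,0,-7],[0,0,0],1],[[0,0,-4.6],[0,0,0],1]])

```text
clock: 12.35
eef_pos: [0.4467, 0.1206, 0.061]
tool_rot: [0.613, 0.79, -0.0, -0.0]
ft_force: [-0.2, 0.2, 0.0]
grip_width: 0.0855
grasp_force: 0.0
```

Call:
drive_tool(increments=[[[0,0,0],[0,0,0],1],[[0,0,0],[0,0,0],1]])

```text
clock: 12.52
eef_pos: [0.4469, 0.1206, 0.0616]
tool_rot: [0.613, 0.79, -0.0, -0.0]
ft_force: [-0.8, 0.7, 0.0]
grip_width: 0.0852
grasp_force: 0.0
```

No contact on the way down. Closing now.

Call:
drive_tool(increments=[[[0,0,0],[0,0,0],0.7],[[0,0,0],[0,0,0],0.5],[[0,0,0],[0,0,0],0.35],[[0,0,0],[0,0,0],0.25],[[0,0,0],[0,0,0],0.15],[[0,0,0],[0,0,0],0],[[0,0,0],[0,0,0],0],[[0,0,0],[0,0,0],0]])

```text
clock: 13.18
eef_pos: [0.4491, 0.1212, 0.0626]
tool_rot: [0.613, 0.79, 0.002, 0.001]
ft_force: [4.9, 1.8, -1.2]
grip_width: 0.0251
grasp_force: 58.9
```

Call:
drive_tool(increments=[[[0,0,0],[0,0,0],0],[[0,0,0],[0,0,0],0],[[0,0,0],[0,0,0],0],[[0,0,0],[0,0,0],0],[[0,0,0],[0,0,0],0],[[0,0,0],[0,0,0],0],[[0,0,0],[0,0,0],0],[[0,0,0],[0,0,0],0]])

```text
clock: 13.85
eef_pos: [0.4491, 0.1213, 0.0626]
tool_rot: [0.613, 0.79, 0.002, 0.001]
ft_force: [4.3, 0.9, -1.5]
grip_width: 0.0255
grasp_force: 58.9
```

Call:
drive_tool(increments=[[[0,0,0],[0,0,0],0],[[0,0,0],[0,0,0],0],[[0,0,0],[0,0,0],0],[[0,0,0],[0,0,0],0],[[0,0,0],[0,0,0],0],[[0,0,0],[0,0,0],0]])

```text
clock: 14.35
eef_pos: [0.4491, 0.1212, 0.0626]
tool_rot: [0.613, 0.79, 0.002, 0.001]
ft_force: [5.8, 1.2, -0.8]
grip_width: 0.025
grasp_force: 58.9
```

```bash
python3 - <<'E'
from h import *
S=camera("scene"); o=get_obs(); print(o["clock"],o["eef_pos"],o["grip_width"],o["ft_force"],o["ft_torque"])
v=S["image"][170:245,265:360]; save(cv2.resize(cv2.convertScaleAbs(v,alpha=1.8),(760,600),interpolation=cv2.INTER_CUBIC),"grip.png")
E
```

```text
14.4 [0.44910666 0.12123942 0.06261902] 0.02524562789543965 [ 4.70807394  1.92981343 -1.75258083] [ 0.3553706  -0.94957977 -0.08776977]
```

View pics/grip.png

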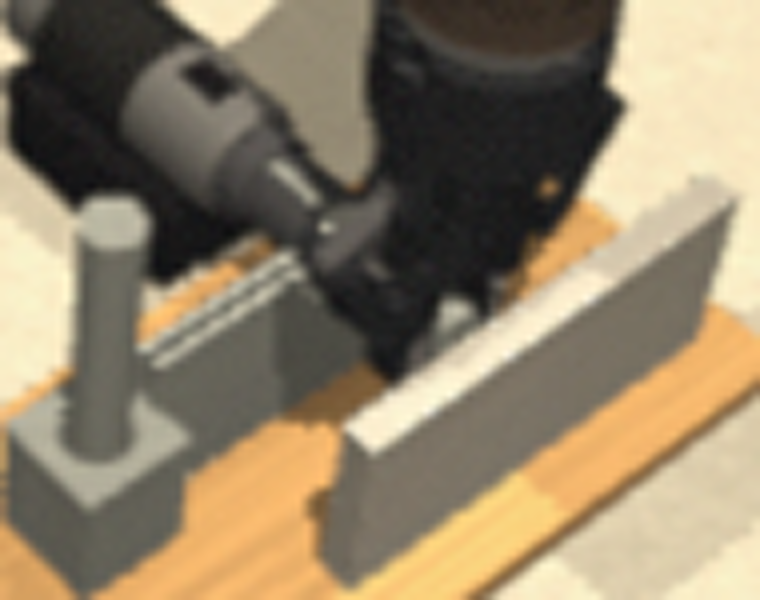

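The head sits steadily between the pads at about (322,212) in scene. I'll take out the small side load and keep holding while I watch the nut.

Call:
drive_tool(increments=[[[1,0.3,0],[0,0,0],0],[[1,0.3,0],[0,0,0],0],[[0,0,0],[0,0,0],0],[[0,0,0],[0,0,0],0]])

```text
clock: 14.73
eef_pos: [0.4492, 0.1212, 0.0625]
tool_rot: [0.613, 0.79, 0.0, 0.0]
ft_force: [1.2, -0.4, 5.0]
grip_width: 0.0252
grasp_force: 59.5
```

```bash
python3 - <<'E'
from h import *
o=get_obs(); print(o["clock"],o["eef_pos"],o["grip_width"],o["ft_force"],o["ft_torque"])
np.save("a.npy",np.stack([camera("scene")["image"] for _ in range(12)]))
a=np.load("a.npy").astype(float); d=a[6:].mean(0)-a[:6].mean(0)
f=cv2.GaussianBlur(np.abs(d).max(2),(3,3),0)[170:245,265:360]; print(f.max(),np.argwhere(f>6)[:40].tolist())
E
```

```text
14.7333 [0.44924058 0.121246   0.06251134] 0.02524642864522817 [ 1.15369365 -0.42173995  5.03074725] [ 0.00522555 -0.16841575 -0.10659543]
17.177083333333336 [[20, 33], [20, 34], [21, 32], [21, 33], [21, 34], [21, 35], [22, 32], [22, 33], [22, 34], [22, 35], [22, 36], [22, 37], [23, 32], [23, 33], [23, 34], [23, 35], [23, 36], [23, 37], [23, 38], [24, 33], [24, 34], [24, 35], [24, 36], [24, 37], [24, 38], [24, 39], [25, 34], [25, 35], [25, 36], [25, 37], [25, 38], [25, 39], [26, 35], [26, 36], [26, 37], [26, 38], [26, 39], [27, 36], [27, 37], [27, 38]]
```

The change is at the driver's socket, not at the head, so the nut is running up while the head stays put. I'll hold.

Call:
drive_tool(increments=[[[0,0,0],[0,0,0],0],[[0,0,0],[0,0,0],0],[[0,0,0],[0,0,0],0],[[0,0,0],[0,0,0],0],[[0,0,0],[0,0,0],0],[[0,0,0],[0,0,0],0],[[0,0,0],[0,0,0],0],[[0,0,0],[0,0,0],0]])

```text
clock: 16.0
eef_pos: [0.4492, 0.1213, 0.0625]
tool_rot: [0.613, 0.79, 0.0, 0.0]
ft_force: [1.9, 0.4, 4.5]
grip_width: 0.0255
grasp_force: 59.5
```

Call:
drive_tool(increments=[[[0,0,0],[0,0,0],0],[[0,0,0],[0,0,0],0],[[0,0,0],[0,0,0],0],[[0,0,0],[0,0,0],0],[[0,0,0],[0,0,0],0],[[0,0,0],[0,0,0],0],[[0,0,0],[0,0,0],0],[[0,0,0],[0,0,0],0]])

```text
clock: 16.67
eef_pos: [0.4492, 0.1213, 0.0625]
tool_rot: [0.613, 0.79, 0.0, 0.0]
ft_force: [1.5, -1.1, 5.2]
grip_width: 0.0253
grasp_force: 59.5
```

Call:
drive_tool(increments=[[[0,0,0],[0,0,0],0],[[0,0,0],[0,0,0],0],[[0,0,0],[0,0,0],0],[[0,0,0],[0,0,0],0],[[0,0,0],[0,0,0],0],[[0,0,0],[0,0,0],0],[[0,0,0],[0,0,0],0],[[0,0,0],[0,0,0],0]])

```text
clock: 17.33
eef_pos: [0.4492, 0.1213, 0.0625]
tool_rot: [0.613, 0.79, 0.0, 0.0]
ft_force: [1.9, -0.3, 5.0]
grip_width: 0.0254
grasp_force: 59.5
```

Call:
drive_tool(increments=[[[0,0,0],[0,0,0],0],[[0,0,0],[0,0,0],0],[[0,0,0],[0,0,0],0],[[0,0,0],[0,0,0],0],[[0,0,0],[0,0,0],0],[[0,0,0],[0,0,0],0],[[0,0,0],[0,0,0],0],[[0,0,0],[0,0,0],0]])

```text
clock: 18.0
eef_pos: [0.4492, 0.1212, 0.0625]
tool_rot: [0.613, 0.79, 0.0, 0.0]
ft_force: [1.2, 0.5, 5.0]
grip_width: 0.0252
grasp_force: 59.2
```

Call:
drive_tool(increments=[[[0,0,0],[0,0,0],0],[[0,0,0],[0,0,0],0],[[0,0,0],[0,0,0],0],[[0,0,0],[0,0,0],0],[[0,0,0],[0,0,0],0],[[0,0,0],[0,0,0],0],[[0,0,0],[0,0,0],0],[[0,0,0],[0,0,0],0]])

```text
clock: 18.67
eef_pos: [0.4492, 0.1213, 0.0625]
tool_rot: [0.613, 0.79, 0.0, 0.0]
ft_force: [1.0, 0.2, 4.5]
grip_width: 0.0252
grasp_force: 59.2
```

Call:
drive_tool(increments=[[[0,0,0],[0,0,0],0],[[0,0,0],[0,0,0],0],[[0,0,0],[0,0,0],0],[[0,0,0],[0,0,0],0],[[0,0,0],[0,0,0],0],[[0,0,0],[0,0,0],0],[[0,0,0],[0,0,0],0],[[0,0,0],[0,0,0],0]])

```text
clock: 19.33
eef_pos: [0.4492, 0.1213, 0.0625]
tool_rot: [0.613, 0.79, 0.0, 0.0]
ft_force: [1.4, 0.5, 5.3]
grip_width: 0.0255
grasp_force: 59.2
```

```bash
python3 - <<'E'
from h import *
o=get_obs(); print(o["clock"],o["eef_pos"],o["grip_width"],o["grasp_force"],o["ft_force"],o["ft_torque"])
b=np.stack([camera("scene")["image"] for _ in range(12)]).astype(float); a=np.load("a.npy").astype(float)
def rep(n,x,y):
    f=cv2.GaussianBlur(np.abs(y.mean(0)-x.mean(0)).max(2),(3,3),0)[170:245,265:360]
    print(n,"nut",f[15:35,25:45].max().round(1),"head",f[34:48,50:62].max().round(1),"rest",f[50:,:].max().round(1))
rep("early",a[:6],a[6:]);rep("now",b[:6],b[6:]);rep("early-now",a,b)
E
```

```text
19.3333 [0.44917698 0.12127084 0.0625115 ] 0.025466977395869842 59.23174113035202 [1.38795791 0.45469114 5.34518137] [ 0.00289914 -0.03556171 -0.12506716]
early nut 17.2 head 2.4 rest 0.6
now nut 1.0 head 1.1 rest 0.6
early-now nut 30.3 head 2.6 rest 0.5
```

The nut has stopped (difference 17 down to 1), the head hasn't moved, and the grip is steady at 59 N. Handing in.

```bash
python3 -c "
from workcell import job_done
print(job_done())"
```

```text
the job is handed in; nothing more can be done
None
```

The job is handed in: the post stands fully home in the socket and released, the nut has stopped turning (run up tight), and the gripper still holds the motionless bolt head at about 59 N, after about 20 of the 61 s.

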